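# Close the washed bean jars with the lids that fit

## Task

The washed bean jars are dry: close all four by putting each steel lid on the jar of its own size, level and fully seated with the plug inside the mouth. Set the lids down gently rather than dropping them, keep the jars standing where they are, and leave the funnel and the scale alone.

Things in the scene. Friction and masses are not known exactly. Their poses are not given: they have to be found in the camera images.
- knob_small (a point): Small lid of four, lying flat on the table: round steel plate 82 mm across, 5 mm thick, with an upright black knob 28 mm across and 28 mm high in its middle to lift it by; under it a white plug 10 mm high, 58 mm across, tapering to 48 mm, on which it rests. Point: centre of the knob, 31 mm above the plug's underside, 16 mm above the plate's top. z: lid axis, up. 70 g.
- knob_medium (a point): Medium lid of four, lying flat on the table: round steel plate 100 mm across, 5 mm thick, with an upright black knob 28 mm across and 28 mm high in its middle to lift it by; under it a white plug 10 mm high, 76 mm across, tapering to 66 mm, on which it rests. Point: centre of the knob, 31 mm above the plug's underside, 16 mm above the plate's top. z: lid axis, up. 100 g.
- knob_large (a point): Large lid of four, lying flat on the table: round steel plate 118 mm across, 5 mm thick, with an upright black knob 28 mm across and 28 mm high in its middle to lift it by; under it a white plug 10 mm high, 94 mm across, tapering to 84 mm, on which it rests. Point: centre of the knob, 31 mm above the plug's underside, 16 mm above the plate's top. z: lid axis, up. 140 g.
- knob_biggest (a point): Biggest lid of four, lying flat on the table: round steel plate 136 mm across, 5 mm thick, with an upright black knob 28 mm across and 28 mm high in its middle to lift it by; under it a white plug 10 mm high, 112 mm across, tapering to 102 mm, on which it rests. Point: centre of the knob, 31 mm above the plug's underside, 16 mm above the plate's top. z: lid axis, up. 180 g.
- mouth_small (a point): Small jar of four, empty, open, clear glass with an orange band under the rim, standing loose on the table: 76 mm across, 95 mm high, mouth 68 mm inside, 280 g. Point: centre of the mouth at rim height; z: jar axis, up. Takes the small lid: when on, the plate lies on the rim, the plug has 5 mm play all round and the knob's centre is 21 mm above this point.
- mouth_medium (a point): Medium jar of four, empty, open, clear glass with an orange band under the rim, standing loose on the table: 94 mm across, 105 mm high, mouth 86 mm inside, 380 g. Point: centre of the mouth at rim height; z: jar axis, up. Takes the medium lid: when on, the plate lies on the rim, the plug has 5 mm play all round and the knob's centre is 21 mm above this point.
- mouth_large (a point): Large jar of four, empty, open, clear glass with an orange band under the rim, standing loose on the table: 112 mm across, 115 mm high, mouth 104 mm inside, 500 g. Point: centre of the mouth at rim height; z: jar axis, up. Takes the large lid: when on, the plate lies on the rim, the plug has 5 mm play all round and the knob's centre is 21 mm above this point.
- mouth_biggest (a point): Biggest jar of four, empty, open, clear glass with an orange band under the rim, standing loose on the table: 130 mm across, 125 mm high, mouth 122 mm inside, 650 g. Point: centre of the mouth at rim height; z: jar axis, up. Takes the biggest lid: when on, the plate lies on the rim, the plug has 5 mm play all round and the knob's centre is 21 mm above this point.
- funnel: Bystander: a blue plastic funnel standing upside down on its 120 mm wide mouth, 126 mm high, 0.12 kg, loose. Origin at the centre of its foot. Leave it alone.
- scale: Bystander: a flat white digital scale with a steel platform, 120 x 150 mm and 24 mm high, 0.6 kg, loose. Origin at the centre of its underside. Leave it alone.
There are look-alikes about, which are no part of the job. What is shaped like the part that bears knob_biggest but brown is not meant. Leave any red look-alike of the part that bears knob_large alone.

How it is judged:
At the end, for the whole second after the job is handed in: Each of the four lids sits on the jar of its own size: knob centre within 10 mm of the mouth's axis and 16 to 25 mm above the rim, lid and jar within 0.06 rad of level, each jar within 40 mm of where it started, lids and jars at rest (under 0.02 m/s) (horizontal distance between knob_small and mouth_small below 0.01 m and z of knob_small in the frame of mouth_small between 0.016 and 0.025 m and angle between each of knob_small, mouth_small, knob_medium, mouth_medium, knob_large, mouth_large, knob_biggest, mouth_biggest's own z axis and vertical below 0.06 rad and distance of each of mouth_small, mouth_medium, mouth_large, mouth_biggest from where it was at the start of the episode below 0.04 m and linear speed of each of lid_small, jar_small, lid_medium, jar_medium, lid_large, jar_large, lid_biggest, jar_biggest below 0.02 m/s and horizontal distance between knob_medium and mouth_medium below 0.01 m and z of knob_medium in the frame of mouth_medium between 0.016 and 0.025 m and horizontal distance between knob_large and mouth_large below 0.01 m and z of knob_large in the frame of mouth_large between 0.016 and 0.025 m and horizontal distance between knob_biggest and mouth_biggest below 0.01 m and z of knob_biggest in the frame of mouth_biggest between 0.016 and 0.025 m); the robot touches nothing.
It fails at once if a lid dropped or slammed onto its jar (faster than 0.55 m/s within about 25 mm of its seat) ((horizontal distance between knob_small and mouth_small below 0.03 m and z of knob_small in the frame of mouth_small below 0.045 m and linear speed of lid_small above 0.55 m/s) or (horizontal distance between knob_medium and mouth_medium below 0.03 m and z of knob_medium in the frame of mouth_medium below 0.045 m and linear speed of lid_medium above 0.55 m/s) or (horizontal distance between knob_large and mouth_large below 0.03 m and z of knob_large in the frame of mouth_large below 0.045 m and linear speed of lid_large above 0.55 m/s) or (horizontal distance between knob_biggest and mouth_biggest below 0.03 m and z of knob_biggest in the frame of mouth_biggest below 0.045 m and linear speed of lid_biggest above 0.55 m/s)).
It fails at once if a jar tipped by more than 0.4 rad (angle between any of mouth_small, mouth_medium, mouth_large, mouth_biggest's own z axis and vertical above 0.4 rad).
It fails at once if the funnel or the scale moved by more than 30 mm (distance of any of funnel, scale from where it was at the start of the episode above 0.03 m).
It also fails if it takes over 106 s, if anything falls off the work surface, if the arm or the gripper's body presses on something with over 40 N, if the wrist force passes 120 N, or if a joint passes its speed limit or range.

## Robot

A 6-joint arm with a two-finger parallel gripper is mounted at the origin on the work surface. World frame = base frame: x ahead of the robot, y to its left, z up, the work surface at z = 0. Lengths are in m, angles in rad, forces in N, time in s.
With the tool pointing down it reaches from about 0.3 to 0.875 m from the base axis. Payload 6.4 kg.
Tool frame: the origin (TCP) lies midway between the tips of the shut fingers; the grasp point (between the pads) lies 19 mm behind it (ctrl.pinch_z is the distance from the TCP to the grasp point, in m); z points along the fingers, y is the line along which they close (so a half turn about z gives the same grasp; the last joint's range is limited). The gripper opens to 85 mm and grips with 20 to 120 N. Pads are 22 mm wide; open, the fingers measure 114 mm over their backs; the gripper's body (76 mm by 85 mm) begins 54 mm behind the grasp point. The pads swing forward as they close: fully open they stand 13 mm farther back than shut.
Start: joints at [-1.515, 0.181, 1.607, -0, 1.354, -0.206], TCP at [0.149, -0.555, 0.231] pointing down, gripper open.
Joint ranges: [-2.99, 2.99], [-0.89, 2.07], [0.3, 2.58], [-1.14, 4.28], [0, 2.63], [-3.12, 3.12]. Speed limits (rad/s): [2.57, 2.57, 3.01, 3.14, 3.14, 3.14].

## Interface

Orientations are given as a unit quaternion [w, x, y, z].
In Python, from bench import ctrl gives the robot as it stands.
- The arm moves only by the tool apply_moves, never from a script. Its argument "moves" is a list of rows, each an object with "jaw": the opening, from 0 (shut) to 1 (fully open); "offset": the shift along the tool's x, y, z in mm, a list of three; "rot": the turn, a rotation vector about the tool's x, y, z in degrees, a list of three. In form: [{"jaw": jaw, "offset": [dx, dy, dz], "rot": [ax, ay, az]}, ...]. A call has exactly 5 rows; each row shifts and turns the commanded pose from where the row before left it, along the tool's axes as they then stand; what a row does not reach is not made up. A row lasts 1/8 s, in which the tool goes at most 62.5 mm and 10.7 degrees, less where a joint would pass 70% of its speed; a pose out of reach is approached as far as the arm can. A call is refused whole if a number of a shift passes 62.5 or a number of a turn 10.7, either way. A call with a gripper value outside its range is refused whole. The fingers move at their own pace and stop on an object; the grip force is fixed at half the most. Time passes only in rows, so rows that do not move let the fingers close, or fill a call up. It gives the time, the measured TCP pose, the force, the opening and the grip force at its end, in the units of the state.
- ctrl.get_obs(): the state, without advancing time (a new reading comes with each control period).
- ctrl.camera(name): name is "scene" or "top" or "wrist"; returns (picture, depth): 400x640x3 uint8, red, green, blue; 400x640 float32, m along the optical axis (not along the pixel's ray), 0 where there is no reading.
- ctrl.camera_params(name): a dict with "K" (3x3 intrinsics, pixels), "cam_to_world" (4x4, takes a point from camera to world coordinates); the wrist camera has in their place "mount" (4x4, takes a point from camera to tool coordinates, whose origin is the TCP and whose axes are the flange's). Camera axes: x right, y down, z forward; pixel columns grow to the right and rows downward; lengths in m; the calibration is good to about 2 mm. A picture is of the moment at which its call begins: read the wrist's pose just before it. camera_params takes no time and is no camera call.
- ctrl.hand_in(): hands the job in; it is judged then, once.
Trained networks look in the newest picture that a camera, given by its name, has taken for a name from the list of things; names that differ only in an ending like _2 or _b are one class to them, and where a whole thing is asked for, a point or a joint stands for the part that bears it (a point fixed in the world has none). Each returns a list of dicts, best first, with "score" (0 to 1); they miss things now and then, are a little off and sometimes report something else, mostly with a low value. They report only what shows in the picture. A call takes as long as a camera call. They do not tell look-alikes from the thing itself.
- ctrl.outline_of(camera, target): "region" (400x640 bool, what is visible of it) and "position" ([column, row] in pixels, amid what is visible of it).
The state is a dict: "time_s": time; "q": joint angles; "dq": joint speeds; "joint_efforts": joint torques, N m; "eef_pos": TCP position; "eef_rot": TCP orientation; "wrist_force": force on the tool from outside, world axes, zero at the start; "torque": the same for the moment, N m; "opening": opening from 0.0 (shut) to 1.0 (fully open); "grasp_force": force on a finger pad.
Only numpy, scipy, OpenCV 4.12 (cv2) and the standard library are available. Lean on these libraries where they do the work, as an engineer would, in place of code of your own. Each camera call takes 0.05 s, during which the arm holds its last target. There are 200 camera calls.

## Working session

There is one attempt and no reset: what is moved stays moved. The work goes in short steps, Python scripts to look and compute and a tool call to move; the robot and the scene stay as the last step left them, time stands still between calls to the robot, and variables do not carry over. Pictures are saved under pics/ and viewed, at most 14 in all, crops included, and the job is handed in when it is done.

Besides the shell and the picture viewer there is one more tool, called after "Emit:" as a command line: name --argument value ..., lists and objects as JSON in quotes. apply_moves: Moves the arm, as the interface text tells. Its arguments: {"type":"object","properties":{"moves":{"type":"array"}},"required":["moves"]}

```bash
mkdir -p pics
cat > h.py <<'E'
import numpy as np,cv2
from bench import ctrl
def snap(c,fn=None):
    p,d=ctrl.camera(c)
    if fn: cv2.imwrite('pics/'+fn,p[:,:,::-1])
    return p,d
def world(c,d,T=None):
    P=ctrl.camera_params(c);K=P['K'];T=np.array(P['cam_to_world']) if T is None else T
    v,u=np.mgrid[:d.shape[0],:d.shape[1]]
    X=np.stack([(u-K[0][2])/K[0][0]*d,(v-K[1][2])/K[1][1]*d,d,np.ones_like(d)],-1)
    return (X@T.T)[...,:3]
E
python3 - <<'E'
from h import *
p,d=snap('top','top.png');W=world('top',d);np.savez('top.npz',p=p,d=d)
for n in ['knob_small','knob_medium','knob_large','knob_biggest','mouth_small','mouth_medium','mouth_large','mouth_biggest','funnel','scale']:
    for r in ctrl.outline_of('top',n):
        m=r['region']&(d>0);w=W[m]
        if len(w)==0: continue
        print(n,round(r['score'],2),np.round(r['position']),m.sum(),np.median(w,0).round(3),w.min(0).round(3),w.max(0).round(3),np.median(p[m],0))
snap('scene','scene.png')
print(ctrl.get_obs()['eef_pos'],ctrl.get_obs()['eef_rot'],ctrl.pinch_z,ctrl.get_obs()['time_s'])
E
```

```text
knob_small 0.65 [343. 200.] 381 [ 0.468 -0.003  0.016] [ 0.431 -0.042 -0.002] [0.51  0.036 0.053] [238. 231. 230.]
knob_small 0.32 [335. 147.] 1303 [0.677 0.019 0.026] [ 0.594 -0.053 -0.008] [0.728 0.083 0.133] [181. 181. 162.]
knob_medium 0.62 [220. 185.] 563 [0.513 0.442 0.016] [ 0.468  0.395 -0.007] [0.568 0.492 0.051] [247. 243. 241.]
knob_large 0.84 [229. 148.] 747 [0.666 0.419 0.016] [0.609 0.363 0.001] [0.727 0.476 0.053] [253.  57.  46.]
knob_large 0.6 [272. 159.] 760 [0.615 0.252 0.016] [ 0.56   0.196 -0.008] [0.677 0.311 0.053] [249. 245. 244.]
knob_biggest 0.95 [255. 279.] 1147 [0.181 0.312 0.015] [0.119 0.245 0.001] [0.249 0.381 0.054] [172. 105.  55.]
knob_biggest 0.79 [270. 223.] 1118 [0.401 0.256 0.015] [ 0.337  0.188 -0.008] [0.472 0.326 0.054] [246.  242.5 240. ]
knob_biggest 0.66 [164. 212.] 1035 [0.429 0.635 0.016] [ 0.365  0.572 -0.002] [0.497 0.706 0.057] [175. 108.  58.]
mouth_small 0.77 [409. 150.] 471 [ 0.652 -0.25   0.044] [ 0.607 -0.285 -0.006] [ 0.684 -0.207  0.104] [155. 160. 132.]
mouth_small 0.75 [222. 186.] 565 [0.513 0.441 0.016] [0.468 0.395 0.003] [0.564 0.493 0.051] [247. 243. 241.]
mouth_medium 0.6 [415. 208.] 445 [ 0.426 -0.263  0.023] [ 0.293 -0.288 -0.009] [ 0.451 -0.104  0.772] [146. 157. 134.]
mouth_large 0.69 [470. 181.] 1056 [ 0.534 -0.456  0.042] [ 0.471 -0.501 -0.01 ] [ 0.583 -0.386  0.123] [165. 167. 141.]
mouth_biggest 0.58 [335. 148.] 1292 [0.68  0.018 0.027] [ 0.594 -0.044 -0.008] [0.767 0.083 0.134] [181. 182. 164.]
mouth_biggest 0.45 [215. 234.] 1345 [0.35  0.456 0.022] [0.287 0.383 0.   ] [0.411 0.533 0.038] [244. 238. 236.]
funnel 0.74 [469. 236.] 875 [ 0.331 -0.441  0.031] [ 0.28  -0.513 -0.009] [ 0.397 -0.391  0.131] [ 17.  79. 161.]
scale 0.91 [214. 234.] 1405 [0.348 0.458 0.022] [ 0.287  0.382 -0.004] [0.415 0.542 0.038] [244. 237. 236.]
[ 0.14883788 -0.5554056   0.23129226] [-2.48211906e-06  9.91445667e-01  1.30520073e-01  1.03993843e-06] 0.0187 0.6
```

View pics/top.png

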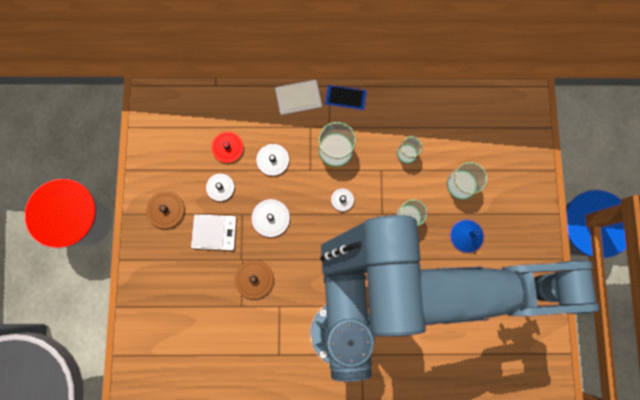

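View pics/scene.png

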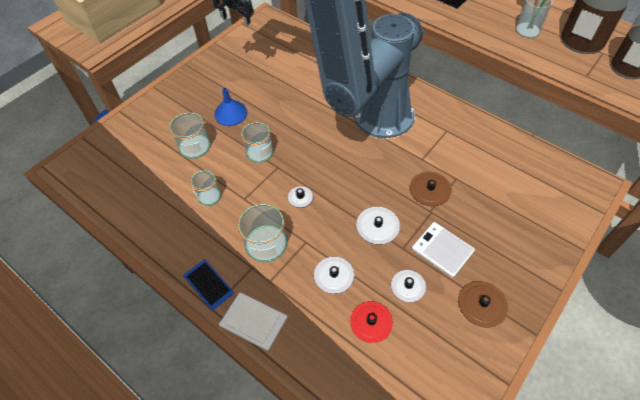

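```bash
cat > meas.py <<'E'
from h import *
from scipy.optimize import least_squares
L={'small':(.468,-.003),'medium':(.517,.443),'large':(.617,.253),'biggest':(.404,.256)}
J={'small':((.65,-.25),.038,.095),'medium':((.42,-.25),.047,.105),'large':((.53,-.445),.056,.115),'biggest':((.67,.02),.065,.125)}
def fit(P,c,r):
    s=least_squares(lambda x:np.hypot(P[:,0]-x[0],P[:,1]-x[1])-r,c,loss='soft_l1',f_scale=.003)
    return s.x,np.sqrt(np.mean(s.fun**2))
if __name__=='__main__':
  for cam in ['top','scene']:
    p,d=snap(cam);W=world(cam,d);ok=d>0
    for n,(c,r,h) in J.items():
        D=np.hypot(W[...,0]-c[0],W[...,1]-c[1])
        m=ok&(D<r+.03)&(abs(W[...,2]-h)<.008);P=W[m]
        if len(P)>5:
            x,e=fit(P,c,r-.002);print(cam,'jar',n,len(P),x.round(4),e.round(4),P[:,2].max().round(3), p[m].mean(0).round())
    for n,c in L.items():
        D=np.hypot(W[...,0]-c[0],W[...,1]-c[1])
        P=W[ok&(D<.04)&(W[...,2]>.025)];Q=W[ok&(D<.08)&(abs(W[...,2]-.015)<.006)]
        R=(.041,.05,.059,.068)[list(L).index(n)]
        if len(P): print(cam,'lid',n,len(P),P.mean(0).round(4),P.max(0).round(4),'plate',((Q.max(0)+Q.min(0))/2).round(4),(Q.max(0)-Q.min(0)).round(3))
E
python3 meas.py
```

```text
top jar small 92 [ 0.6463 -0.2458] 0.0018 0.102 [161. 156. 120.]
top jar medium 86 [ 0.4072 -0.2426] 0.0017 0.111 [155. 154. 117.]
top jar large 154 [ 0.5283 -0.4436] 0.002 0.123 [162. 157. 121.]
top jar biggest 158 [0.661  0.0203] 0.0016 0.132 [158. 157. 124.]
top lid small 54 [ 0.4689 -0.0012  0.0428] [0.4889 0.0284 0.0542] plate [ 0.472  -0.0122  0.015 ] [0.145 0.124 0.012]
top lid medium 61 [0.5142 0.4412 0.0403] [0.5366 0.4599 0.0531] plate [0.5214 0.439  0.015 ] [0.14  0.15  0.012]
top lid large 66 [0.6157 0.2526 0.0377] [0.6497 0.291  0.0518] plate [0.6089 0.251  0.015 ] [0.137 0.13  0.012]
top lid biggest 59 [0.4011 0.2552 0.0405] [0.4374 0.2766 0.0559] plate [0.4034 0.2527 0.015 ] [0.132 0.145 0.012]
scene jar small 155 [ 0.6526 -0.2443] 0.002 0.1 [155. 151. 124.]
scene jar medium 172 [ 0.4135 -0.2418] 0.0024 0.111 [151. 147. 121.]
scene jar large 208 [ 0.5345 -0.4431] 0.0025 0.121 [151. 147. 121.]
scene jar biggest 317 [0.6677 0.0214] 0.0019 0.132 [163. 163. 136.]
scene lid small 74 [4.775e-01 4.000e-04 4.130e-02] [0.4898 0.012  0.052 ] plate [ 0.4522 -0.009   0.015 ] [0.125 0.097 0.012]
scene lid medium 91 [0.5244 0.4449 0.0426] [0.5361 0.4579 0.0521] plate [0.5218 0.4435 0.015 ] [0.1   0.099 0.012]
scene lid large 86 [0.6284 0.2552 0.0423] [0.6394 0.2674 0.0522] plate [0.6258 0.2544 0.0154] [0.119 0.117 0.011]
scene lid biggest 81 [0.4114 0.2599 0.0414] [0.427  0.2722 0.0509] plate [0.4079 0.2572 0.0151] [0.136 0.134 0.012]
```

Emit:
apply_moves --moves '[{"jaw": 1, "offset": [0, 0, -20], "rot": [0, 0, 7.5]}, {"jaw": 1, "offset": [0, 0, -20], "rot": [0, 0, 7.5]}, {"jaw": 1, "offset": [40, 0, -20], "rot": [0, 0, 0]}, {"jaw": 1, "offset": [40, -40, -20], "rot": [0, 0, 0]}, {"jaw": 1, "offset": [0, 0, 0], "rot": [0, 0, 0]}]'

```text
time_s: 1.32
eef_pos: [0.2315, -0.5143, 0.3136]
eef_rot: [0.002, 1.0, 0.002, 0.001]
wrist_force: [-0.9, -0.1, 0.1]
opening: 0.999
grasp_force: 0.0
```

Emit:
apply_moves --moves '[{"jaw": 1, "offset": [45, -30, -20], "rot": [0, 0, 0]}, {"jaw": 1, "offset": [45, -30, -20], "rot": [0, 0, 0]}, {"jaw": 1, "offset": [45, -30, -20], "rot": [0, 0, 0]}, {"jaw": 1, "offset": [45, -30, -20], "rot": [0, 0, 0]}, {"jaw": 1, "offset": [45, -30, -20], "rot": [0, 0, 0]}]'

```text
time_s: 1.95
eef_pos: [0.4546, -0.3651, 0.4115]
eef_rot: [0.0, 1.0, -0.0, -0.0]
wrist_force: [-0.2, -1.2, 1.2]
opening: 1.005
grasp_force: 0.0
```

```bash
cat > wr.py <<'E'
from meas import *
from scipy.spatial.transform import Rotation as R
import sys
def wrist(fn=None):
    o=ctrl.get_obs();T=np.eye(4);w,x,y,z=o['eef_rot'];T[:3,:3]=R.from_quat([x,y,z,w]).as_matrix();T[:3,3]=o['eef_pos']
    p,d=snap('wrist',fn);return o,p,d,world('wrist',d,T@np.array(ctrl.camera_params('wrist')['mount']))
def run(fn=None):
    o,p,d,W=wrist(fn);ok=d>0
    print('tcp',np.round(o['eef_pos'],4),np.round(o['eef_rot'],4),o['time_s'],'op',o['opening'])
    for n,(c,r,h) in J.items():
        D=np.hypot(W[...,0]-c[0],W[...,1]-c[1])
        P=W[ok&(D<r+.02)&(abs(W[...,2]-h)<.005)]
        if len(P)>100:
            x,e=fit(P,c,r-.002);a=np.arctan2(P[:,1]-x[1],P[:,0]-x[0]);print('jar',n,len(P),x.round(4),e.round(4),'zmax',np.percentile(P[:,2],95).round(4),'arc',np.unique((a*6/np.pi).round()).size,'/13')
    for n,c in L.items():
        D=np.hypot(W[...,0]-c[0],W[...,1]-c[1])
        P=W[ok&(D<.03)&(W[...,2]>.035)&(W[...,2]<.06)]
        Q=W[ok&(D<.09)&(abs(W[...,2]-.015)<.004)]
        if len(P)>100:
            t=P[P[:,2]>np.percentile(P[:,2],98)-.004]
            print('lid',n,len(P),'knobtop',((t.max(0)+t.min(0))/2).round(4),(t.max(0)-t.min(0)).round(3),'plate',((Q.max(0)+Q.min(0))/2).round(4),(Q.max(0)-Q.min(0)).round(3))
if __name__=='__main__': run(sys.argv[1] if len(sys.argv)>1 else None)
E
python3 wr.py w1.png; python3 -c "
from h import *
print(np.round(ctrl.camera_params('wrist')['mount'],3))"
```

```text
tcp [ 0.4546 -0.3651  0.4115] [ 1.e-04  1.e+00 -5.e-04 -2.e-04] 1.95 op 1.005342118123465
jar small 490 [ 0.6485 -0.2474] 0.0014 zmax 0.0968 arc 9 /13
jar medium 753 [ 0.4105 -0.2443] 0.0014 zmax 0.1068 arc 13 /13
jar large 1060 [ 0.5308 -0.4444] 0.0015 zmax 0.1168 arc 13 /13
jar biggest 502 [0.6637 0.0186] 0.0015 zmax 0.1264 arc 5 /13
lid small 306 knobtop [ 0.4728 -0.0032  0.0459] [0.026 0.026 0.005] plate [ 0.472  -0.0033  0.0152] [0.08  0.082 0.008]
[[-0.    -0.955 -0.298  0.076]
 [ 1.    -0.     0.     0.001]
 [-0.    -0.298  0.955 -0.143]
 [ 0.     0.     0.     1.   ]]
```

View pics/w1.png

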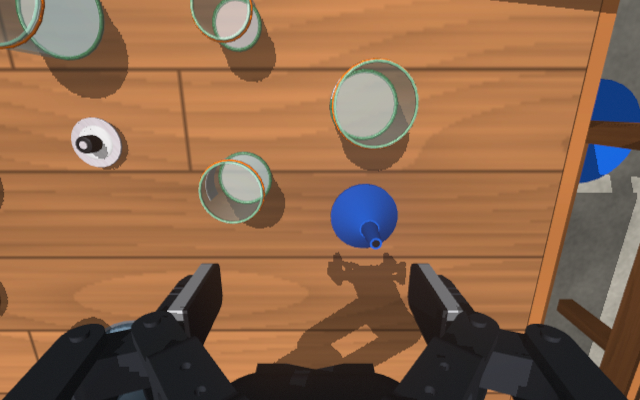

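Emit:
apply_moves --moves '[{"jaw": 1, "offset": [2, -40, 0], "rot": [0, 0, 0]}, {"jaw": 1, "offset": [2, -40, 20], "rot": [0, 0, 0]}, {"jaw": 1, "offset": [2, -40, 20], "rot": [0, 0, 0]}, {"jaw": 1, "offset": [2, -40, 20], "rot": [0, 0, 0]}, {"jaw": 1, "offset": [2, -40, 30], "rot": [0, 0, 0]}]'

```text
time_s: 2.62
eef_pos: [0.4638, -0.1653, 0.3209]
eef_rot: [0.001, 1.0, -0.0, 0.001]
wrist_force: [-0.0, -0.2, -0.5]
opening: 1.004
grasp_force: 0.0
```

Emit:
apply_moves --moves '[{"jaw": 1, "offset": [2, -40, 40], "rot": [0, 0, 0]}, {"jaw": 1, "offset": [2, -40, 40], "rot": [0, 0, 0]}, {"jaw": 1, "offset": [2, -40, 40], "rot": [0, 0, 0]}, {"jaw": 1, "offset": [2, -40, 40], "rot": [0, 0, 0]}, {"jaw": 1, "offset": [0, 0, 30], "rot": [0, 0, 0]}]'

```text
time_s: 3.25
eef_pos: [0.4706, -0.0036, 0.1291]
eef_rot: [-0.0, 1.0, 0.001, -0.001]
wrist_force: [-0.6, 0.1, 0.6]
opening: 1.001
grasp_force: 0.0
```

```bash
python3 wr.py
```

```text
tcp [ 0.4706 -0.0036  0.1291] [-3.0e-04  1.0e+00  1.5e-03 -1.0e-03] 3.25 op 1.0012961731430903
jar medium 1285 [ 0.4107 -0.2419] 0.0013 zmax 0.1062 arc 4 /13
lid small 1070 knobtop [ 0.4732 -0.003   0.0457] [0.026 0.027 0.005] plate [ 0.4728 -0.0031  0.0154] [0.081 0.081 0.007]
lid biggest 453 knobtop [0.4052 0.2477 0.0447] [0.023 0.01  0.005] plate [0.4061 0.2411 0.015 ] [0.136 0.104 0.008]
```

Emit:
apply_moves --moves '[{"jaw": 1, "offset": [2, 0, 40], "rot": [0, 0, 0]}, {"jaw": 1, "offset": [0, 0, 40], "rot": [0, 0, 0]}, {"jaw": 1, "offset": [0, 0, 18], "rot": [0, 0, 0]}, {"jaw": 1, "offset": [0, 0, 10], "rot": [0, 0, 0]}, {"jaw": 0.5, "offset": [0, 0, 0], "rot": [0, 0, 0]}]'

```text
time_s: 3.92
eef_pos: [0.4738, -0.006, 0.0233]
eef_rot: [-0.0, 1.0, -0.0, -0.0]
wrist_force: [-0.2, 0.7, 0.8]
opening: 0.82
grasp_force: 0.0
```

Emit:
apply_moves --moves '[{"jaw": 0, "offset": [0, 0, 0], "rot": [0, 0, 0]}, {"jaw": 0, "offset": [0, 0, 0], "rot": [0, 0, 0]}, {"jaw": 0, "offset": [0, 0, 0], "rot": [0, 0, 0]}, {"jaw": 0, "offset": [0, 0, 0], "rot": [0, 0, 0]}, {"jaw": 0, "offset": [0, 0, 0], "rot": [0, 0, 0]}]'

```text
time_s: 4.55
eef_pos: [0.4747, -0.0056, 0.0245]
eef_rot: [0.0, 1.0, 0.0, 0.001]
wrist_force: [-1.2, -0.4, 5.8]
opening: 0.3
grasp_force: 58.6
```

Emit:
apply_moves --moves '[{"jaw": 0, "offset": [0, 0, -20], "rot": [0, 0, 0]}, {"jaw": 0, "offset": [0, 0, -45], "rot": [0, 0, 0]}, {"jaw": 0, "offset": [0, 0, -45], "rot": [0, 0, 0]}, {"jaw": 0, "offset": [0, 0, -45], "rot": [0, 0, 0]}, {"jaw": 0, "offset": [0, 0, -45], "rot": [0, 0, 0]}]'

```text
time_s: 5.18
eef_pos: [0.4736, -0.0053, 0.2252]
eef_rot: [0.0, 1.0, 0.0, 0.0]
wrist_force: [0.2, 0.1, -0.6]
opening: 0.301
grasp_force: 59.1
```

Emit:
apply_moves --moves '[{"jaw": 0, "offset": [25, 30, 0], "rot": [0, 0, 0]}, {"jaw": 0, "offset": [30, 40, 0], "rot": [0, 0, 0]}, {"jaw": 0, "offset": [30, 45, 0], "rot": [0, 0, 0]}, {"jaw": 0, "offset": [30, 45, 0], "rot": [0, 0, 0]}, {"jaw": 0, "offset": [30, 40, 0], "rot": [0, 0, 0]}]'

```text
time_s: 5.8
eef_pos: [0.6196, -0.207, 0.2236]
eef_rot: [0.0, 1.0, -0.0, 0.0]
wrist_force: [0.2, -0.2, -1.1]
opening: 0.303
grasp_force: 59.1
```

Emit:
apply_moves --moves '[{"jaw": 0, "offset": [20, 30, 0], "rot": [0, 0, 0]}, {"jaw": 0, "offset": [8, 12, 0], "rot": [0, 0, 0]}, {"jaw": 0, "offset": [0, 0, 0], "rot": [0, 0, 0]}, {"jaw": 0, "offset": [0, 0, 0], "rot": [0, 0, 0]}, {"jaw": 0, "offset": [0, 0, 0], "rot": [0, 0, 0]}]'

```text
time_s: 6.42
eef_pos: [0.6466, -0.2461, 0.2237]
eef_rot: [-0.0, 1.0, 0.001, 0.0]
wrist_force: [0.3, 0.2, -0.7]
opening: 0.304
grasp_force: 59.1
```

```bash
cat >> wr.py <<'E'
    o,p,d,W=wrist();T=R.from_quat(np.array(o['eef_rot'])[[1,2,3,0]]).as_matrix()
    X=(W-np.array(o['eef_pos']))@T
    # lid in hand: plate in tool frame (knob should be x=0,y=0)
    m=(d>0)&(np.hypot(X[...,0],X[...,1])<.08)&(X[...,2]>-.003)&(X[...,2]<.014);P=X[m]
    if len(P)>50:
        A=np.c_[P[:,:2],np.ones(len(P))];k=np.linalg.lstsq(A,P[:,2],rcond=None)[0]
        print('held n',len(P),'x',P[:,0].min().round(4),P[:,0].max().round(4),'y',P[:,1].min().round(4),P[:,1].max().round(4),'plane',k.round(4))
E
python3 wr.py w2.png
```

```text
File "wr.py", line 23
    o,p,d,W=wrist();T=R.from_quat(np.array(o['eef_rot'])[[1,2,3,0]]).as_matrix()
IndentationError: unexpected indent
```

```bash
sed -i "s/^if __name__=='__main__': run/if __name__=='__main__':\n    run/" wr.py; python3 wr.py w2.png
```

```text
tcp [ 0.6466 -0.2461  0.2237] [-0.e+00  1.e+00  6.e-04  1.e-04] 6.425 op 0.30411840371611404
jar small 846 [ 0.6503 -0.2466] 0.0016 zmax 0.0965 arc 7 /13
jar large 2064 [ 0.5323 -0.4438] 0.0013 zmax 0.1165 arc 9 /13
jar biggest 1896 [0.6653 0.0183] 0.0014 zmax 0.1264 arc 6 /13
held n 10052 x -0.0425 0.0393 y -0.0401 0.0414 plane [0.0067 0.0002 0.0082]
```

View pics/w2.png

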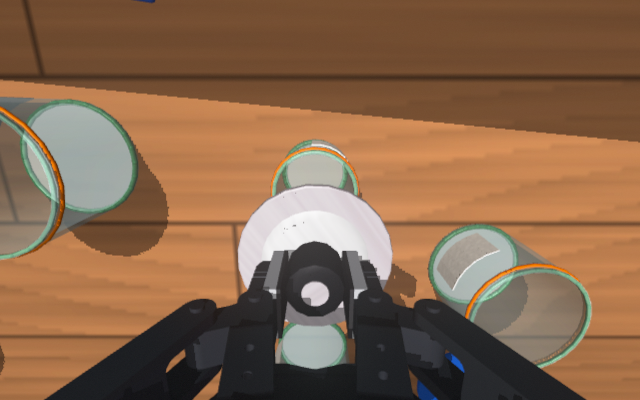

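Emit:
apply_moves --moves '[{"jaw": 0, "offset": [4, 0, 20], "rot": [0, 0, 0]}, {"jaw": 0, "offset": [0, 0, 30], "rot": [0, 0, 0]}, {"jaw": 0, "offset": [0, 0, 30], "rot": [0, 0, 0]}, {"jaw": 0, "offset": [0, 0, 12], "rot": [0, 0, 0]}, {"jaw": 0, "offset": [0, 0, 0], "rot": [0, 0, 0]}]'

```text
time_s: 7.15
eef_pos: [0.6502, -0.2469, 0.1296]
eef_rot: [-0.001, 1.0, 0.0, -0.001]
wrist_force: [-0.7, -0.1, -0.8]
opening: 0.304
grasp_force: 59.1
```

Emit:
apply_moves --moves '[{"jaw": 0, "offset": [0, 0, 6], "rot": [0, 0, 0]}, {"jaw": 0, "offset": [0, 0, 6], "rot": [0, 0, 0]}, {"jaw": 0, "offset": [0, 0, 5], "rot": [0, 0, 0]}, {"jaw": 0, "offset": [0, 0, 2], "rot": [0, 0, 0]}, {"jaw": 0, "offset": [0, 0, 0], "rot": [0, 0, 0]}]'

```text
time_s: 7.78
eef_pos: [0.6508, -0.2474, 0.1121]
eef_rot: [-0.0, 1.0, -0.0, -0.0]
wrist_force: [1.1, -0.4, 0.5]
opening: 0.3
grasp_force: 59.1
```

Lower on until contact, then release.

Emit:
apply_moves --moves '[{"jaw": 0, "offset": [0, 0, 1], "rot": [0, 0, 0]}, {"jaw": 0, "offset": [0, 0, 1], "rot": [0, 0, 0]}, {"jaw": 0, "offset": [0, 0, 1], "rot": [0, 0, 0]}, {"jaw": 0, "offset": [0, 0, 0], "rot": [0, 0, 0]}, {"jaw": 0, "offset": [0, 0, 0], "rot": [0, 0, 0]}]'

```text
time_s: 8.4
eef_pos: [0.6509, -0.2475, 0.1096]
eef_rot: [0.0, 1.0, -0.0, 0.0]
wrist_force: [-0.2, 0.0, 0.4]
opening: 0.305
grasp_force: 59.4
```

Emit:
apply_moves --moves '[{"jaw": 0, "offset": [0, 0, 1], "rot": [0, 0, 0]}, {"jaw": 0, "offset": [0, 0, 0], "rot": [0, 0, 0]}, {"jaw": 0.5, "offset": [0, 0, 0], "rot": [0, 0, 0]}, {"jaw": 0.8, "offset": [0, 0, 0], "rot": [0, 0, 0]}, {"jaw": 1, "offset": [0, 0, 0], "rot": [0, 0, 0]}]'

```text
time_s: 9.02
eef_pos: [0.6507, -0.2474, 0.1079]
eef_rot: [-0.0, 1.0, 0.0, -0.0]
wrist_force: [0.0, 0.2, 0.7]
opening: 0.899
grasp_force: 0.0
```

Emit:
apply_moves --moves '[{"jaw": 1, "offset": [0, 0, 0], "rot": [0, 0, 0]}, {"jaw": 1, "offset": [0, 0, -10], "rot": [0, 0, 0]}, {"jaw": 1, "offset": [0, 0, -40], "rot": [0, 0, 0]}, {"jaw": 1, "offset": [0, 0, -50], "rot": [0, 0, 0]}, {"jaw": 1, "offset": [-60, 0, -50], "rot": [0, 0, 0]}]'

```text
time_s: 9.65
eef_pos: [0.6045, -0.2478, 0.2511]
eef_rot: [0.001, 1.0, 0.001, 0.002]
wrist_force: [-0.4, -0.5, 0.7]
opening: 0.999
grasp_force: 0.0
```

```bash
cat > chk.py <<'E'
from wr import *
n=sys.argv[1];c,r,h=J[n];o,p,d,W=wrist(sys.argv[2])
D=np.hypot(W[...,0]-c[0],W[...,1]-c[1]);Rl=r+.003
P=W[(d>0)&(D<Rl+.02)&(abs(W[...,2]-h-.005)<.006)];Kt=W[(d>0)&(D<.03)&(W[...,2]>h+.028)&(W[...,2]<h+.06)]
k=np.linalg.lstsq(np.c_[P[:,:2]-c,np.ones(len(P))],P[:,2],rcond=None)[0]
print('plate',len(P),P.min(0).round(4),P.max(0).round(4),'plane z-h',k[:2].round(4),(k[2]-h).round(4))
print('knob top',((Kt.min(0)+Kt.max(0))/2).round(4),'z-h',(Kt[:,2].max()-h).round(4))
run()
E
python3 chk.py small w3.png
```

```text
plate 5533 [ 0.6086 -0.2888  0.0979] [ 0.6892 -0.208   0.1048] plane z-h [-0.0016  0.0005] 0.0063
knob top [ 0.6497 -0.2481  0.1284] z-h 0.0385
tcp [ 0.6007 -0.2487  0.2573] [2.8e-03 1.0e+00 3.0e-04 2.6e-03] 9.7 op 0.999644342984126
jar small 610 [ 0.6489 -0.2485] 0.0043 zmax 0.1 arc 13 /13
jar medium 812 [ 0.4114 -0.2435] 0.0014 zmax 0.1066 arc 9 /13
jar large 2281 [ 0.5321 -0.4439] 0.0014 zmax 0.1166 arc 13 /13
jar biggest 1921 [0.665  0.0183] 0.0014 zmax 0.1265 arc 7 /13
```

View pics/w3.png

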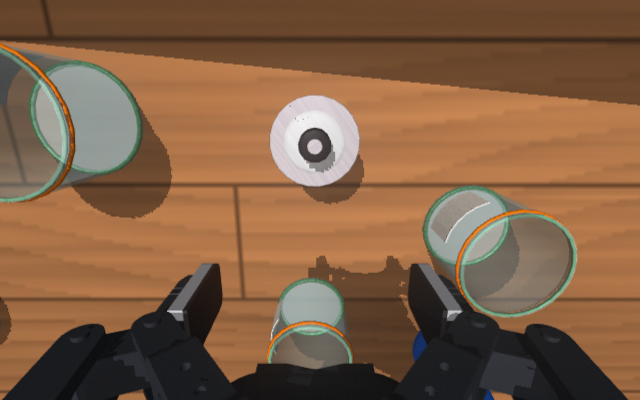

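Emit:
apply_moves --moves '[{"jaw": 1, "offset": [-25, -40, 0], "rot": [0, 0, 0]}, {"jaw": 1, "offset": [-25, -50, 0], "rot": [0, 0, 0]}, {"jaw": 1, "offset": [-25, -55, 0], "rot": [0, 0, 0]}, {"jaw": 1, "offset": [-25, -55, 0], "rot": [0, 0, 0]}, {"jaw": 1, "offset": [-25, -55, 0], "rot": [0, 0, 0]}]'

```text
time_s: 10.38
eef_pos: [0.477, 0.0092, 0.2484]
eef_rot: [-0.0, 1.0, -0.0, 0.0]
wrist_force: [0.6, 0.8, 0.2]
opening: 0.999
grasp_force: 0.0
```

Emit:
apply_moves --moves '[{"jaw": 1, "offset": [-20, -55, 0], "rot": [0, 0, 0]}, {"jaw": 1, "offset": [-20, -55, 10], "rot": [0, 0, 0]}, {"jaw": 1, "offset": [-15, -55, 20], "rot": [0, 0, 0]}, {"jaw": 1, "offset": [-4, -50, 40], "rot": [0, 0, 0]}, {"jaw": 1, "offset": [0, -35, 40], "rot": [0, 0, 0]}]'

```text
time_s: 11.0
eef_pos: [0.4188, 0.2588, 0.139]
eef_rot: [-0.001, 1.0, 0.001, 0.001]
wrist_force: [1.0, -0.2, 0.8]
opening: 1.0
grasp_force: 0.0
```

Emit:
apply_moves --moves '[{"jaw": 1, "offset": [0, 0, 0], "rot": [0, 0, 0]}, {"jaw": 1, "offset": [0, 0, 0], "rot": [0, 0, 0]}, {"jaw": 1, "offset": [0, 0, 0], "rot": [0, 0, 0]}, {"jaw": 1, "offset": [0, 0, 0], "rot": [0, 0, 0]}, {"jaw": 1, "offset": [0, 0, 0], "rot": [0, 0, 0]}]'

```text
time_s: 11.62
eef_pos: [0.4195, 0.2559, 0.1401]
eef_rot: [-0.0, 1.0, -0.001, 0.001]
wrist_force: [-0.1, 0.6, 0.2]
opening: 0.996
grasp_force: 0.0
```

```bash
python3 wr.py
```

```text
tcp [0.4195 0.2559 0.1401] [-2.e-04  1.e+00 -5.e-04  7.e-04] 11.625 op 0.9962903743913216
lid medium 1660 knobtop [0.5194 0.4429 0.0458] [0.027 0.027 0.005] plate [0.5193 0.4434 0.015 ] [0.099 0.1   0.008]
lid biggest 947 knobtop [0.4061 0.2577 0.0456] [0.026 0.026 0.005] plate [0.406  0.2573 0.0154] [0.136 0.135 0.007]
```

Emit:
apply_moves --moves '[{"jaw": 1, "offset": [-13, -1.5, 30], "rot": [0, 0, 0]}, {"jaw": 1, "offset": [0, 0, 45], "rot": [0, 0, 0]}, {"jaw": 1, "offset": [0, 0, 33], "rot": [0, 0, 0]}, {"jaw": 1, "offset": [0, 0, 10], "rot": [0, 0, 0]}, {"jaw": 0.5, "offset": [0, 0, 0], "rot": [0, 0, 0]}]'

```text
time_s: 12.35
eef_pos: [0.406, 0.2578, 0.0214]
eef_rot: [0.0, 1.0, -0.0, -0.0]
wrist_force: [0.1, -0.2, -0.5]
opening: 0.815
grasp_force: 0.0
```

Emit:
apply_moves --moves '[{"jaw": 0, "offset": [0, 0, 0], "rot": [0, 0, 0]}, {"jaw": 0, "offset": [0, 0, 0], "rot": [0, 0, 0]}, {"jaw": 0, "offset": [0, 0, 0], "rot": [0, 0, 0]}, {"jaw": 0, "offset": [0, 0, 0], "rot": [0, 0, 0]}, {"jaw": 0, "offset": [0, 0, 0], "rot": [0, 0, 0]}]'

```text
time_s: 12.98
eef_pos: [0.4071, 0.2582, 0.0228]
eef_rot: [-0.0, 1.0, 0.0, 0.001]
wrist_force: [-0.2, 0.1, 6.7]
opening: 0.303
grasp_force: 58.6
```

Emit:
apply_moves --moves '[{"jaw": 0, "offset": [0, 0, -20], "rot": [0, 0, 0]}, {"jaw": 0, "offset": [0, 0, -45], "rot": [0, 0, 0]}, {"jaw": 0, "offset": [0, 0, -50], "rot": [0, 0, 0]}, {"jaw": 0, "offset": [0, 0, -50], "rot": [0, 0, 0]}, {"jaw": 0, "offset": [0, 0, -45], "rot": [0, 0, 0]}]'

```text
time_s: 13.6
eef_pos: [0.4058, 0.2578, 0.2337]
eef_rot: [-0.0, 1.0, 0.0, 0.001]
wrist_force: [0.5, 0.4, -3.2]
opening: 0.304
grasp_force: 59.3
```

Emit:
apply_moves --moves '[{"jaw": 0, "offset": [25, 20, -10], "rot": [0, 0, 0]}, {"jaw": 0, "offset": [35, 35, 0], "rot": [0, 0, 0]}, {"jaw": 0, "offset": [40, 40, 0], "rot": [0, 0, 0]}, {"jaw": 0, "offset": [40, 40, 0], "rot": [0, 0, 0]}, {"jaw": 0, "offset": [40, 40, 0], "rot": [0, 0, 0]}]'

```text
time_s: 14.22
eef_pos: [0.5868, 0.0815, 0.2417]
eef_rot: [-0.0, 1.0, 0.0, 0.0]
wrist_force: [0.8, 1.4, -1.6]
opening: 0.303
grasp_force: 59.3
```

Emit:
apply_moves --moves '[{"jaw": 0, "offset": [35, 30, 0], "rot": [0, 0, 0]}, {"jaw": 0, "offset": [30, 25, 0], "rot": [0, 0, 0]}, {"jaw": 0, "offset": [13, 10, 0], "rot": [0, 0, 0]}, {"jaw": 0, "offset": [0, 0, 0], "rot": [0, 0, 0]}, {"jaw": 0, "offset": [0, 0, 0], "rot": [0, 0, 0]}]'

```text
time_s: 14.85
eef_pos: [0.663, 0.019, 0.2413]
eef_rot: [-0.0, 1.0, 0.001, -0.0]
wrist_force: [0.0, 0.8, -1.6]
opening: 0.305
grasp_force: 59.3
```

```bash
python3 wr.py
```

```text
tcp [0.663  0.019  0.2413] [-3.e-04  1.e+00  5.e-04 -5.e-04] 14.85 op 0.3046774969973038
jar small 949 [ 0.65   -0.2443] 0.0033 zmax 0.1 arc 13 /13
jar medium 277 [ 0.4118 -0.2418] 0.0014 zmax 0.1066 arc 3 /13
jar biggest 585 [0.6653 0.0195] 0.0015 zmax 0.1266 arc 3 /13
lid large 564 knobtop [0.6237 0.2526 0.0458] [0.025 0.026 0.005] plate [0.6233 0.2529 0.015 ] [0.116 0.118 0.008]
held n 35825 x -0.0686 0.0669 y -0.0667 0.068 plane [ 0.0087 -0.0005  0.006 ]
```

Emit:
apply_moves --moves '[{"jaw": 0, "offset": [2.5, 0, 20], "rot": [0, 0, 0]}, {"jaw": 0, "offset": [0, 0, 30], "rot": [0, 0, 0]}, {"jaw": 0, "offset": [0, 0, 25], "rot": [0, 0, 0]}, {"jaw": 0, "offset": [0, 0, 10], "rot": [0, 0, 0]}, {"jaw": 0, "offset": [0, 0, 0], "rot": [0, 0, 0]}]'

```text
time_s: 15.58
eef_pos: [0.6657, 0.0181, 0.1551]
eef_rot: [-0.0, 1.0, 0.0, -0.001]
wrist_force: [0.4, 0.4, -2.4]
opening: 0.301
grasp_force: 59.4
```

Emit:
apply_moves --moves '[{"jaw": 0, "offset": [0, 0, 6], "rot": [0, 0, 0]}, {"jaw": 0, "offset": [0, 0, 6], "rot": [0, 0, 0]}, {"jaw": 0, "offset": [0, 0, 5], "rot": [0, 0, 0]}, {"jaw": 0, "offset": [0, 0, 0], "rot": [0, 0, 0]}, {"jaw": 0, "offset": [0, 0, 0], "rot": [0, 0, 0]}]'

```text
time_s: 16.2
eef_pos: [0.6665, 0.0177, 0.1395]
eef_rot: [0.0, 1.0, -0.0, 0.0]
wrist_force: [0.1, 0.2, -1.7]
opening: 0.307
grasp_force: 59.3
```

Emit:
apply_moves --moves '[{"jaw": 0, "offset": [-1, 0, 1], "rot": [0, 0, 0]}, {"jaw": 0, "offset": [0, 0, 1], "rot": [0, 0, 0]}, {"jaw": 0, "offset": [0, 0, 0.5], "rot": [0, 0, 0]}, {"jaw": 0, "offset": [0, 0, 0], "rot": [0, 0, 0]}, {"jaw": 0, "offset": [0, 0, 0], "rot": [0, 0, 0]}]'

```text
time_s: 16.82
eef_pos: [0.6655, 0.0178, 0.1379]
eef_rot: [0.0, 1.0, 0.0, 0.0]
wrist_force: [-3.5, 0.0, 4.6]
opening: 0.302
grasp_force: 60.1
```

Emit:
apply_moves --moves '[{"jaw": 0.5, "offset": [0, 0, 0], "rot": [0, 0, 0]}, {"jaw": 0.8, "offset": [0, 0, 0], "rot": [0, 0, 0]}, {"jaw": 1, "offset": [0, 0, 0], "rot": [0, 0, 0]}, {"jaw": 1, "offset": [0, 0, 0], "rot": [0, 0, 0]}, {"jaw": 1, "offset": [0, 0, -10], "rot": [0, 0, 0]}]'

```text
time_s: 17.45
eef_pos: [0.6647, 0.0179, 0.1461]
eef_rot: [-0.0, 1.0, -0.0, -0.001]
wrist_force: [-0.8, -0.5, -0.9]
opening: 0.999
grasp_force: 0.0
```

Emit:
apply_moves --moves '[{"jaw": 1, "offset": [0, 0, -40], "rot": [0, 0, 0]}, {"jaw": 1, "offset": [0, -10, -50], "rot": [0, 0, 0]}, {"jaw": 1, "offset": [-40, -40, -20], "rot": [0, 0, 0]}, {"jaw": 1, "offset": [-40, -40, 0], "rot": [0, 0, 0]}, {"jaw": 1, "offset": [0, 0, 0], "rot": [0, 0, 0]}]'

```text
time_s: 18.08
eef_pos: [0.5833, 0.1106, 0.2583]
eef_rot: [-0.0, 1.0, 0.002, 0.0]
wrist_force: [-0.8, -0.1, -0.2]
opening: 0.997
grasp_force: 0.0
```

```bash
python3 chk.py biggest w4.png
```

```text
plate 22137 [ 0.5969 -0.0508  0.1255] [0.732  0.0851 0.1359] plane z-h [-0.0028 -0.0008] 0.0068
knob top [0.6647 0.0178 0.1582] z-h 0.0384
tcp [0.5848 0.1091 0.2582] [1.0e-04 1.0e+00 1.3e-03 9.0e-04] 18.125 op 1.0015622258557288
jar medium 950 [ 0.4112 -0.2423] 0.0014 zmax 0.1064 arc 9 /13
jar biggest 1770 [0.6638 0.0182] 0.0043 zmax 0.13 arc 13 /13
lid medium 537 knobtop [0.5194 0.4436 0.0459] [0.026 0.027 0.005] plate [0.5196 0.4432 0.015 ] [0.098 0.1   0.008]
lid large 550 knobtop [0.6239 0.2525 0.046 ] [0.026 0.026 0.005] plate [0.6231 0.2528 0.0151] [0.116 0.117 0.008]
```

Emit:
apply_moves --moves '[{"jaw": 1, "offset": [15, -40, 0], "rot": [0, 0, 0]}, {"jaw": 1, "offset": [15, -50, 10], "rot": [0, 0, 0]}, {"jaw": 1, "offset": [8, -40, 30], "rot": [0, 0, 0]}, {"jaw": 1, "offset": [0, -14, 50], "rot": [0, 0, 0]}, {"jaw": 1, "offset": [0, 0, 40], "rot": [0, 0, 0]}]'

```text
time_s: 18.8
eef_pos: [0.6239, 0.2521, 0.1243]
eef_rot: [0.0, 1.0, 0.0, -0.001]
wrist_force: [0.6, -0.8, 0.4]
opening: 0.997
grasp_force: 0.0
```

```bash
python3 wr.py
```

```text
tcp [0.6239 0.2521 0.1243] [ 1.e-04  1.e+00  2.e-04 -5.e-04] 18.8 op 0.9973905701081022
lid medium 378 knobtop [0.5289 0.4437 0.0446] [0.01  0.022 0.004] plate [0.5334 0.4441 0.0151] [0.073 0.1   0.008]
lid large 1108 knobtop [0.6239 0.253  0.0458] [0.026 0.026 0.005] plate [0.6235 0.2532 0.0154] [0.117 0.117 0.007]
```

Emit:
apply_moves --moves '[{"jaw": 1, "offset": [0, -1, 30], "rot": [0, 0, 0]}, {"jaw": 1, "offset": [0, 0, 40], "rot": [0, 0, 0]}, {"jaw": 1, "offset": [0, 0, 22], "rot": [0, 0, 0]}, {"jaw": 1, "offset": [0, 0, 8], "rot": [0, 0, 0]}, {"jaw": 0.5, "offset": [0, 0, 0], "rot": [0, 0, 0]}]'

```text
time_s: 19.52
eef_pos: [0.6243, 0.2526, 0.0276]
eef_rot: [-0.0, 1.0, -0.0, 0.0]
wrist_force: [0.2, -0.8, 0.3]
opening: 0.819
grasp_force: 0.0
```

Emit:
apply_moves --moves '[{"jaw": 0, "offset": [0, 0, 0], "rot": [0, 0, 0]}, {"jaw": 0, "offset": [0, 0, 0], "rot": [0, 0, 0]}, {"jaw": 0, "offset": [0, 0, 0], "rot": [0, 0, 0]}, {"jaw": 0, "offset": [0, 0, 0], "rot": [0, 0, 0]}, {"jaw": 0, "offset": [0, 0, 0], "rot": [0, 0, 0]}]'

```text
time_s: 20.15
eef_pos: [0.6245, 0.2531, 0.0285]
eef_rot: [-0.0, 1.0, 0.0, 0.001]
wrist_force: [-0.6, 0.3, 6.5]
opening: 0.299
grasp_force: 59.3
```

Emit:
apply_moves --moves '[{"jaw": 0.6, "offset": [0, 0, 0], "rot": [0, 0, 0]}, {"jaw": 0.6, "offset": [0, 0, 0], "rot": [0, 0, 0]}, {"jaw": 0.6, "offset": [0, 0, 6], "rot": [0, 0, 0]}, {"jaw": 0.6, "offset": [0, 0, 0], "rot": [0, 0, 0]}, {"jaw": 0, "offset": [0, 0, 0], "rot": [0, 0, 0]}]'

```text
time_s: 20.78
eef_pos: [0.6232, 0.2527, 0.0205]
eef_rot: [0.0, 1.0, -0.0, -0.0]
wrist_force: [-0.7, -0.1, -0.6]
opening: 0.402
grasp_force: 0.0
```

Emit:
apply_moves --moves '[{"jaw": 0, "offset": [0, 0, 0], "rot": [0, 0, 0]}, {"jaw": 0, "offset": [0, 0, 0], "rot": [0, 0, 0]}, {"jaw": 0, "offset": [0, 0, 0], "rot": [0, 0, 0]}, {"jaw": 0, "offset": [0, 0, 0], "rot": [0, 0, 0]}, {"jaw": 0, "offset": [0, 0, 0], "rot": [0, 0, 0]}]'

```text
time_s: 21.4
eef_pos: [0.6236, 0.2528, 0.0209]
eef_rot: [-0.0, 1.0, 0.0, 0.0]
wrist_force: [0.2, -0.3, 0.2]
opening: 0.304
grasp_force: 59.1
```

Emit:
apply_moves --moves '[{"jaw": 0, "offset": [0, 0, -20], "rot": [0, 0, 0]}, {"jaw": 0, "offset": [0, 0, -45], "rot": [0, 0, 0]}, {"jaw": 0, "offset": [0, 0, -55], "rot": [0, 0, 0]}, {"jaw": 0, "offset": [0, 0, -55], "rot": [0, 0, 0]}, {"jaw": 0, "offset": [0, 0, -50], "rot": [0, 0, 0]}]'

```text
time_s: 22.02
eef_pos: [0.6233, 0.2528, 0.2495]
eef_rot: [-0.0, 1.0, 0.0, 0.001]
wrist_force: [0.8, 0.4, -1.4]
opening: 0.308
grasp_force: 59.1
```

Emit:
apply_moves --moves '[{"jaw": 0, "offset": [-10, 25, 0], "rot": [0, 0, 0]}, {"jaw": 0, "offset": [-15, 40, 0], "rot": [0, 0, 0]}, {"jaw": 0, "offset": [-15, 50, 0], "rot": [0, 0, 0]}, {"jaw": 0, "offset": [-15, 50, 0], "rot": [0, 0, 0]}, {"jaw": 0, "offset": [-15, 50, 0], "rot": [0, 0, 0]}]'

```text
time_s: 22.65
eef_pos: [0.5527, 0.0364, 0.2472]
eef_rot: [0.0, 1.0, 0.0, 0.001]
wrist_force: [0.7, -1.6, -1.5]
opening: 0.303
grasp_force: 59.2
```

Emit:
apply_moves --moves '[{"jaw": 0, "offset": [-10, 50, 0], "rot": [0, 0, 0]}, {"jaw": 0, "offset": [-10, 50, 0], "rot": [0, 0, 0]}, {"jaw": 0, "offset": [-2, 50, 0], "rot": [0, 0, 0]}, {"jaw": 0, "offset": [0, 50, 0], "rot": [0, 0, 0]}, {"jaw": 0, "offset": [0, 50, 0], "rot": [0, 0, 0]}]'

```text
time_s: 23.28
eef_pos: [0.5311, -0.2137, 0.2473]
eef_rot: [0.0, 1.0, -0.0, 0.001]
wrist_force: [1.4, 0.6, -1.8]
opening: 0.309
grasp_force: 59.2
```

Emit:
apply_moves --moves '[{"jaw": 0, "offset": [0, 50, 0], "rot": [0, 0, 0]}, {"jaw": 0, "offset": [0, 50, 0], "rot": [0, 0, 0]}, {"jaw": 0, "offset": [0, 50, 0], "rot": [0, 0, 0]}, {"jaw": 0, "offset": [0, 50, 0], "rot": [0, 0, 0]}, {"jaw": 0, "offset": [0, 30, 0], "rot": [0, 0, 0]}]'

```text
time_s: 23.9
eef_pos: [0.5307, -0.4446, 0.2469]
eef_rot: [0.0, 1.0, -0.001, 0.0]
wrist_force: [1.0, 1.1, -0.9]
opening: 0.304
grasp_force: 59.2
```

Emit:
apply_moves --moves '[{"jaw": 0, "offset": [0, 2, 0], "rot": [0, 0, 0]}, {"jaw": 0, "offset": [0, 0, 0], "rot": [0, 0, 0]}, {"jaw": 0, "offset": [0, 0, 0], "rot": [0, 0, 0]}, {"jaw": 0, "offset": [0, 0, 0], "rot": [0, 0, 0]}, {"jaw": 0, "offset": [0, 0, 0], "rot": [0, 0, 0]}]'

```text
time_s: 24.52
eef_pos: [0.5317, -0.4436, 0.2461]
eef_rot: [0.0, 1.0, 0.0, 0.0]
wrist_force: [-0.2, -0.1, -1.6]
opening: 0.305
grasp_force: 59.3
```

```bash
python3 wr.py
```

```text
tcp [ 0.5317 -0.4436  0.2461] [1.e-04 1.e+00 4.e-04 1.e-04] 24.525 op 0.30483752583826257
jar small 1171 [ 0.6488 -0.249 ] 0.0042 zmax 0.1 arc 13 /13
jar medium 1520 [ 0.4111 -0.2447] 0.0014 zmax 0.1065 arc 12 /13
jar large 603 [ 0.5318 -0.4453] 0.0015 zmax 0.1166 arc 5 /13
held n 26779 x -0.0583 0.0593 y -0.058 0.0594 plane [ 0.0043 -0.0001  0.0043]
```

Emit:
apply_moves --moves '[{"jaw": 0, "offset": [0, 0, 25], "rot": [0, 0, 0]}, {"jaw": 0, "offset": [0, 0, 40], "rot": [0, 0, 0]}, {"jaw": 0, "offset": [0, 0, 27], "rot": [0, 0, 0]}, {"jaw": 0, "offset": [0, 0, 10], "rot": [0, 0, 0]}, {"jaw": 0, "offset": [0, 0, 0], "rot": [0, 0, 0]}]'

```text
time_s: 25.25
eef_pos: [0.5314, -0.4441, 0.1436]
eef_rot: [-0.0, 1.0, -0.0, -0.0]
wrist_force: [0.2, -0.3, -1.5]
opening: 0.311
grasp_force: 59.3
```

Emit:
apply_moves --moves '[{"jaw": 0, "offset": [0, 0, 6], "rot": [0, 0, 0]}, {"jaw": 0, "offset": [0, 0, 6], "rot": [0, 0, 0]}, {"jaw": 0, "offset": [0, 0, 4], "rot": [0, 0, 0]}, {"jaw": 0, "offset": [0, 0, 0], "rot": [0, 0, 0]}, {"jaw": 0, "offset": [0, 0, 0], "rot": [0, 0, 0]}]'

```text
time_s: 25.88
eef_pos: [0.5315, -0.4443, 0.128]
eef_rot: [0.0, 1.0, -0.0, 0.0]
wrist_force: [0.4, -0.1, -1.2]
opening: 0.304
grasp_force: 59.3
```

Emit:
apply_moves --moves '[{"jaw": 0, "offset": [0, 0, 1], "rot": [0, 0, 0]}, {"jaw": 0, "offset": [0, 0, 1], "rot": [0, 0, 0]}, {"jaw": 0, "offset": [0, 0, 1], "rot": [0, 0, 0]}, {"jaw": 0, "offset": [0, 0, 0], "rot": [0, 0, 0]}, {"jaw": 0, "offset": [0, 0, 0], "rot": [0, 0, 0]}]'

```text
time_s: 26.5
eef_pos: [0.5315, -0.4443, 0.1259]
eef_rot: [0.0, 1.0, 0.0, 0.0]
wrist_force: [-2.7, 1.7, 5.2]
opening: 0.303
grasp_force: 60.1
```

Emit:
apply_moves --moves '[{"jaw": 0.5, "offset": [0, 0, 0], "rot": [0, 0, 0]}, {"jaw": 0.8, "offset": [0, 0, 0], "rot": [0, 0, 0]}, {"jaw": 1, "offset": [0, 0, 0], "rot": [0, 0, 0]}, {"jaw": 1, "offset": [0, 0, 0], "rot": [0, 0, 0]}, {"jaw": 1, "offset": [0, 0, -10], "rot": [0, 0, 0]}]'

```text
time_s: 27.12
eef_pos: [0.5309, -0.4436, 0.134]
eef_rot: [-0.001, 1.0, 0.0, -0.001]
wrist_force: [-1.0, 0.0, 0.7]
opening: 1.004
grasp_force: 0.0
```

Emit:
apply_moves --moves '[{"jaw": 1, "offset": [0, 0, -40], "rot": [0, 0, 0]}, {"jaw": 1, "offset": [0, -10, -50], "rot": [0, 0, 0]}, {"jaw": 1, "offset": [-30, -50, -30], "rot": [0, 0, 0]}, {"jaw": 1, "offset": [-30, -50, 0], "rot": [0, 0, 0]}, {"jaw": 1, "offset": [0, 0, 0], "rot": [0, 0, 0]}]'

```text
time_s: 27.75
eef_pos: [0.471, -0.3327, 0.2536]
eef_rot: [-0.001, 1.0, 0.001, -0.001]
wrist_force: [-0.2, -0.5, -0.1]
opening: 0.999
grasp_force: 0.0
```

```bash
python3 chk.py large w5.png
```

```text
plate 14643 [ 0.4736 -0.5037  0.1163] [ 0.5903 -0.3859  0.1251] plane z-h [-0.0027 -0.0007] 0.0067
knob top [ 0.532  -0.4441  0.1483] z-h 0.0384
tcp [ 0.4723 -0.3351  0.2544] [3.e-04 1.e+00 6.e-04 3.e-04] 27.8 op 0.9935256243511198
jar small 484 [ 0.6494 -0.2496] 0.0041 zmax 0.1 arc 6 /13
jar medium 1423 [ 0.4111 -0.2443] 0.0014 zmax 0.1065 arc 12 /13
jar large 1255 [ 0.5313 -0.4443] 0.0043 zmax 0.12 arc 13 /13
```

Emit:
apply_moves --moves '[{"jaw": 1, "offset": [0, -35, 0], "rot": [0, 0, 0]}, {"jaw": 1, "offset": [0, -55, 0], "rot": [0, 0, 0]}, {"jaw": 1, "offset": [0, -55, 0], "rot": [0, 0, 0]}, {"jaw": 1, "offset": [0, -55, 0], "rot": [0, 0, 0]}, {"jaw": 1, "offset": [0, -55, 0], "rot": [0, 0, 0]}]'

```text
time_s: 28.48
eef_pos: [0.4743, -0.0812, 0.2544]
eef_rot: [0.0, 1.0, -0.001, 0.001]
wrist_force: [0.7, 0.0, 1.4]
opening: 1.003
grasp_force: 0.0
```

Emit:
apply_moves --moves '[{"jaw": 1, "offset": [0, -55, 0], "rot": [0, 0, 0]}, {"jaw": 1, "offset": [0, -55, 0], "rot": [0, 0, 0]}, {"jaw": 1, "offset": [0, -55, 0], "rot": [0, 0, 0]}, {"jaw": 1, "offset": [8, -55, 0], "rot": [0, 0, 0]}, {"jaw": 1, "offset": [10, -55, 0], "rot": [0, 0, 0]}]'

```text
time_s: 29.1
eef_pos: [0.4929, 0.1951, 0.2544]
eef_rot: [-0.0, 1.0, -0.0, 0.001]
wrist_force: [0.5, -1.2, -0.1]
opening: 1.002
grasp_force: 0.0
```

Emit:
apply_moves --moves '[{"jaw": 1, "offset": [10, -55, 0], "rot": [0, 0, 0]}, {"jaw": 1, "offset": [10, -55, 20], "rot": [0, 0, 0]}, {"jaw": 1, "offset": [10, -55, 30], "rot": [0, 0, 0]}, {"jaw": 1, "offset": [0, -50, 40], "rot": [0, 0, 0]}, {"jaw": 1, "offset": [0, -32, 40], "rot": [0, 0, 0]}]'

```text
time_s: 29.72
eef_pos: [0.5225, 0.4412, 0.1237]
eef_rot: [-0.001, 1.0, 0.0, 0.001]
wrist_force: [0.5, 0.5, 0.7]
opening: 1.001
grasp_force: 0.0
```

Emit:
apply_moves --moves '[{"jaw": 1, "offset": [0, 0, 0], "rot": [0, 0, 0]}, {"jaw": 1, "offset": [0, 0, 0], "rot": [0, 0, 0]}, {"jaw": 1, "offset": [0, 0, 0], "rot": [0, 0, 0]}, {"jaw": 1, "offset": [0, 0, 0], "rot": [0, 0, 0]}, {"jaw": 1, "offset": [0, 0, 0], "rot": [0, 0, 0]}]'

```text
time_s: 30.35
eef_pos: [0.5214, 0.4382, 0.1261]
eef_rot: [-0.0, 1.0, -0.0, 0.001]
wrist_force: [0.2, 0.9, -0.7]
opening: 0.995
grasp_force: 0.0
```

```bash
python3 wr.py
```

```text
tcp [0.5214 0.4382 0.1261] [-4.e-04  1.e+00 -4.e-04  8.e-04] 30.35 op 0.9952333080701339
lid medium 1085 knobtop [0.5201 0.4436 0.0457] [0.027 0.026 0.005] plate [0.5195 0.4436 0.0152] [0.099 0.099 0.008]
```

Emit:
apply_moves --moves '[{"jaw": 1, "offset": [-1.5, -5.5, 25], "rot": [0, 0, 0]}, {"jaw": 1, "offset": [0, 0, 40], "rot": [0, 0, 0]}, {"jaw": 1, "offset": [0, 0, 30], "rot": [0, 0, 0]}, {"jaw": 1, "offset": [0, 0, 9], "rot": [0, 0, 0]}, {"jaw": 0.5, "offset": [0, 0, 0], "rot": [0, 0, 0]}]'

```text
time_s: 31.08
eef_pos: [0.5191, 0.4439, 0.0208]
eef_rot: [0.0, 1.0, -0.0, -0.0]
wrist_force: [-0.4, -0.3, -0.1]
opening: 0.82
grasp_force: 0.0
```

Emit:
apply_moves --moves '[{"jaw": 0, "offset": [0, 0, 0], "rot": [0, 0, 0]}, {"jaw": 0, "offset": [0, 0, 0], "rot": [0, 0, 0]}, {"jaw": 0, "offset": [0, 0, 0], "rot": [0, 0, 0]}, {"jaw": 0, "offset": [0, 0, 0], "rot": [0, 0, 0]}, {"jaw": 0, "offset": [0, 0, 0], "rot": [0, 0, 0]}]'

```text
time_s: 31.7
eef_pos: [0.5204, 0.4446, 0.0227]
eef_rot: [-0.001, 1.0, -0.0, 0.001]
wrist_force: [0.1, -0.7, 6.8]
opening: 0.302
grasp_force: 59.4
```

Emit:
apply_moves --moves '[{"jaw": 0, "offset": [0, 0, -20], "rot": [0, 0, 0]}, {"jaw": 0, "offset": [0, 0, -45], "rot": [0, 0, 0]}, {"jaw": 0, "offset": [0, 0, -50], "rot": [0, 0, 0]}, {"jaw": 0, "offset": [0, 0, -55], "rot": [0, 0, 0]}, {"jaw": 0, "offset": [0, 0, -45], "rot": [0, 0, 0]}]'

```text
time_s: 32.33
eef_pos: [0.5193, 0.4441, 0.2396]
eef_rot: [-0.001, 1.0, 0.0, 0.001]
wrist_force: [0.5, -0.1, -0.7]
opening: 0.302
grasp_force: 59.1
```

Emit:
apply_moves --moves '[{"jaw": 0, "offset": [0, 25, 0], "rot": [0, 0, 0]}, {"jaw": 0, "offset": [-8, 40, 0], "rot": [0, 0, 0]}, {"jaw": 0, "offset": [-10, 50, 0], "rot": [0, 0, 0]}, {"jaw": 0, "offset": [-10, 50, 0], "rot": [0, 0, 0]}, {"jaw": 0, "offset": [-10, 50, 0], "rot": [0, 0, 0]}]'

```text
time_s: 32.95
eef_pos: [0.4805, 0.2275, 0.2368]
eef_rot: [-0.0, 1.0, 0.0, 0.0]
wrist_force: [0.9, 0.4, -0.1]
opening: 0.305
grasp_force: 59.2
```

Emit:
apply_moves --moves '[{"jaw": 0, "offset": [-10, 50, 0], "rot": [0, 0, 0]}, {"jaw": 0, "offset": [-10, 50, 0], "rot": [0, 0, 0]}, {"jaw": 0, "offset": [-10, 50, 0], "rot": [0, 0, 0]}, {"jaw": 0, "offset": [-10, 50, 0], "rot": [0, 0, 0]}, {"jaw": 0, "offset": [-10, 50, 0], "rot": [0, 0, 0]}]'

```text
time_s: 33.58
eef_pos: [0.4305, -0.0224, 0.2369]
eef_rot: [0.0, 1.0, 0.0, 0.001]
wrist_force: [1.4, 0.8, -0.2]
opening: 0.303
grasp_force: 59.2
```

Emit:
apply_moves --moves '[{"jaw": 0, "offset": [-10, 50, 0], "rot": [0, 0, 0]}, {"jaw": 0, "offset": [-10, 50, 0], "rot": [0, 0, 0]}, {"jaw": 0, "offset": [0, 50, 0], "rot": [0, 0, 0]}, {"jaw": 0, "offset": [0, 45, 0], "rot": [0, 0, 0]}, {"jaw": 0, "offset": [0, 28, 0], "rot": [0, 0, 0]}]'

```text
time_s: 34.2
eef_pos: [0.4107, -0.2461, 0.2369]
eef_rot: [0.001, 1.0, -0.001, 0.0]
wrist_force: [-0.1, 0.1, -1.7]
opening: 0.303
grasp_force: 59.2
```

Emit:
apply_moves --moves '[{"jaw": 0, "offset": [0, 0, 0], "rot": [0, 0, 0]}, {"jaw": 0, "offset": [0, 0, 0], "rot": [0, 0, 0]}, {"jaw": 0, "offset": [0, 0, 0], "rot": [0, 0, 0]}, {"jaw": 0, "offset": [0, 0, 0], "rot": [0, 0, 0]}, {"jaw": 0, "offset": [0, 0, 0], "rot": [0, 0, 0]}]'

```text
time_s: 34.83
eef_pos: [0.4113, -0.2436, 0.2359]
eef_rot: [0.0, 1.0, 0.0, 0.0]
wrist_force: [-0.3, -0.2, -0.1]
opening: 0.301
grasp_force: 59.3
```

```bash
python3 wr.py
```

```text
tcp [ 0.4113 -0.2436  0.2359] [0.e+00 1.e+00 4.e-04 0.e+00] 34.825 op 0.3012729447205907
jar medium 743 [ 0.4107 -0.2435] 0.0015 zmax 0.1067 arc 5 /13
jar large 1411 [ 0.5317 -0.4429] 0.0046 zmax 0.12 arc 8 /13
held n 17444 x -0.0512 0.0494 y -0.0488 0.0498 plane [ 0.0045 -0.0009  0.0062]
```

Emit:
apply_moves --moves '[{"jaw": 0, "offset": [0.5, 0, 25], "rot": [0, 0, 0]}, {"jaw": 0, "offset": [0, 0, 40], "rot": [0, 0, 0]}, {"jaw": 0, "offset": [0, 0, 25], "rot": [0, 0, 0]}, {"jaw": 0, "offset": [0, 0, 10], "rot": [0, 0, 0]}, {"jaw": 0, "offset": [0, 0, 0], "rot": [0, 0, 0]}]'

```text
time_s: 35.55
eef_pos: [0.4116, -0.244, 0.1357]
eef_rot: [-0.0, 1.0, -0.0, -0.0]
wrist_force: [0.1, -1.0, -1.0]
opening: 0.303
grasp_force: 59.3
```

Emit:
apply_moves --moves '[{"jaw": 0, "offset": [0, 0, 6], "rot": [0, 0, 0]}, {"jaw": 0, "offset": [0, 0, 6], "rot": [0, 0, 0]}, {"jaw": 0, "offset": [0, 0, 4], "rot": [0, 0, 0]}, {"jaw": 0, "offset": [0, 0, 0], "rot": [0, 0, 0]}, {"jaw": 0, "offset": [0, 0, 0], "rot": [0, 0, 0]}]'

```text
time_s: 36.17
eef_pos: [0.4118, -0.2441, 0.1199]
eef_rot: [0.0, 1.0, 0.0, 0.0]
wrist_force: [-0.3, -0.2, -1.2]
opening: 0.307
grasp_force: 59.3
```

Emit:
apply_moves --moves '[{"jaw": 0, "offset": [0, 0, 1], "rot": [0, 0, 0]}, {"jaw": 0, "offset": [0, 0, 0.5], "rot": [0, 0, 0]}, {"jaw": 0, "offset": [0, 0, 0.5], "rot": [0, 0, 0]}, {"jaw": 0, "offset": [0, 0, 0], "rot": [0, 0, 0]}, {"jaw": 0, "offset": [0, 0, 0], "rot": [0, 0, 0]}]'

```text
time_s: 36.8
eef_pos: [0.4117, -0.2441, 0.1178]
eef_rot: [0.0, 1.0, -0.0, 0.0]
wrist_force: [0.1, 0.1, -2.3]
opening: 0.301
grasp_force: 59.3
```

Emit:
apply_moves --moves '[{"jaw": 0, "offset": [0, 0, 0.5], "rot": [0, 0, 0]}, {"jaw": 0, "offset": [0, 0, 0.5], "rot": [0, 0, 0]}, {"jaw": 0, "offset": [0, 0, 0.5], "rot": [0, 0, 0]}, {"jaw": 0, "offset": [0, 0, 0], "rot": [0, 0, 0]}, {"jaw": 0, "offset": [0, 0, 0], "rot": [0, 0, 0]}]'

```text
time_s: 37.42
eef_pos: [0.4119, -0.2442, 0.1176]
eef_rot: [0.0, 1.0, 0.0, 0.0]
wrist_force: [-3.8, 3.6, 11.0]
opening: 0.309
grasp_force: 60.4
```

Emit:
apply_moves --moves '[{"jaw": 0.5, "offset": [0, 0, 0], "rot": [0, 0, 0]}, {"jaw": 0.8, "offset": [0, 0, 0], "rot": [0, 0, 0]}, {"jaw": 1, "offset": [0, 0, 0], "rot": [0, 0, 0]}, {"jaw": 1, "offset": [0, 0, 0], "rot": [0, 0, 0]}, {"jaw": 1, "offset": [0, 0, -10], "rot": [0, 0, 0]}]'

```text
time_s: 38.05
eef_pos: [0.4112, -0.2436, 0.1259]
eef_rot: [-0.001, 1.0, -0.0, -0.001]
wrist_force: [-0.5, 1.4, -0.6]
opening: 1.003
grasp_force: 0.0
```

Emit:
apply_moves --moves '[{"jaw": 1, "offset": [0, 0, -40], "rot": [0, 0, 0]}, {"jaw": 1, "offset": [0, 0, -50], "rot": [0, 0, 0]}, {"jaw": 1, "offset": [-20, 0, -55], "rot": [0, 0, 0]}, {"jaw": 1, "offset": [-20, 0, -55], "rot": [0, 0, 0]}, {"jaw": 1, "offset": [0, 0, 0], "rot": [0, 0, 0]}]'

```text
time_s: 38.67
eef_pos: [0.3725, -0.2458, 0.3323]
eef_rot: [0.004, 1.0, -0.0, 0.004]
wrist_force: [0.1, 0.0, -0.6]
opening: 1.001
grasp_force: 0.0
```

```bash
for n in medium small large biggest; do python3 chk.py $n w6$n.png | head -2; done
```

```text
plate 5664 [ 0.3619 -0.294   0.1078] [ 0.4603 -0.1958  0.1151] plane z-h [-0.002  -0.0002] 0.0066
knob top [ 0.4109 -0.2449  0.1394] z-h 0.0383
plate 7041 [ 0.4732 -0.5039  0.1149] [ 0.5436 -0.3856  0.1259] plane z-h [ 0.0173 -0.0028] 0.0069
knob top [ 0.5271 -0.4442  0.1482] z-h 0.0384Traceback (most recent call last):
  File "chk.py", line 6, in <module>
    print('plate',len(P),P.min(0).round(4),P.max(0).round(4),'plane z-h',k[:2].round(4),(k[2]-h).round(4))
                         ~~~~~^^^
    return umr_minimum(a, axis, None, out, keepdims, initial, where)
ValueError: zero-size array to reduction operation minimum which has no identity
Traceback (most recent call last):
  File "chk.py", line 6, in <module>
    print('plate',len(P),P.min(0).round(4),P.max(0).round(4),'plane z-h',k[:2].round(4),(k[2]-h).round(4))
                         ~~~~~^^^
ValueError: zero-size array to reduction operation minimum which has no identity
```

View pics/w6medium.png

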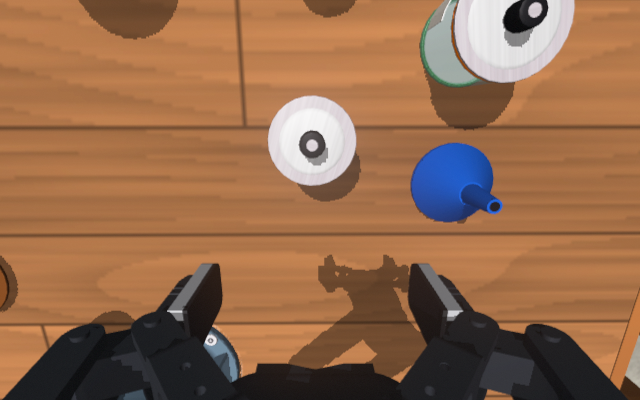

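```bash
python3 -c "
from h import *
p,d=snap('scene','s2.png')"
```

```text
(no output)
```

View pics/s2.png

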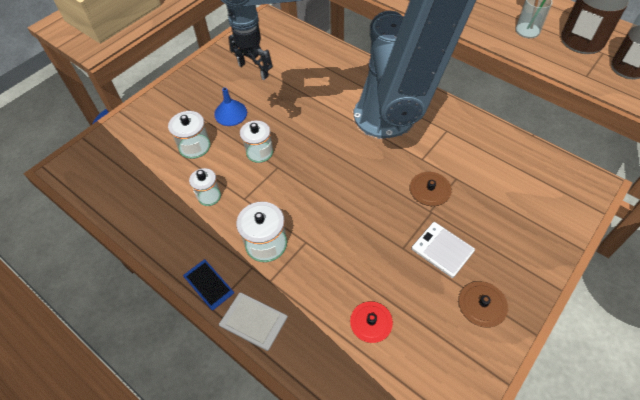

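The scene picture shows all four jars closed and level, at (187,130), (257,135), (204,185) and (262,225). The funnel and scale have not moved.

```bash
python3 -c "
from bench import ctrl
print(ctrl.hand_in())"
```

```text
the job is handed in; nothing more can be done
None
```

All four lids are level and fully seated on their own jars, as far as the camera measurements show. The funnel, scale and look-alikes were left alone, and I handed the job in at about 39 s; no verdict came back.

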